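# Switch on the interlocked isolator bank

## Robot

A 6-joint arm with a two-finger parallel gripper is mounted at the origin on a cart in front of the work surface, level with it; the furniture and walls round the work are solid. World frame = base frame: x ahead of the robot, y to its left, z up, the work surface at z = 0. Lengths are in m, angles in degrees, forces in N, time in s.
With the tool pointing down it reaches from about 0.4 to 0.825 m from the base axis. Payload 7 kg.
Tool frame: the origin (TCP) lies midway between the tips of the shut fingers; the grasp point (between the pads) lies r.tcp_to_grasp behind it (r.tcp_to_grasp is the distance from the TCP to the grasp point, in m); x points along the fingers, y is the direction in which the jaws open and shut, and the axes are right-handed (so a half turn about x gives the same grasp; the last joint's range is limited). The gripper opens to 88 mm and grips with 3 to 60 N. Pads are 19 mm wide; open, the fingers measure 130 mm over their backs; the gripper's body (78 mm by 193 mm) begins 47 mm behind the grasp point.
Start: joints at [-56.488, 20.546, 0.682, 0, -70.136, -16.507], TCP at [0.197, -0.645, 0.202] pointing down, gripper open.
Joint ranges: [-176.03, 176.03], [-82.01, 121.73], [-58.28, 71.71], [-173.87, 95.51], [-174.79, -0.11], [-173.66, 173.66]. Speed limits (degrees/s): [136.94, 136.94, 172.46, 180, 180, 180].

## Interface

Orientations are given as [roll, pitch, yaw] about the fixed x, y, z axes, in that order (R = Rz(yaw) Ry(pitch) Rx(roll)).
In Python, from plant import r gives the robot as it stands.
- The arm moves only by the tool carry_out, never from a script. Its argument "moves" is a list of rows, each a list of 7 numbers: the shift along the world's x, y, z in mm, then the turn, a rotation vector about the world's x, y, z in rad, then the opening in per cent of the stroke, from 0 (shut) to 100 (fully open). In form: [[x, y, z, wx, wy, wz, claw], ...]. A call has 1 to 5 rows; each row is the pose to reach, as a shift and turn from the pose commanded when the call began; what a row does not reach only later rows make up. A row lasts 1/10 s, in which the tool goes at most 50 mm and 8.59 degrees, less where a joint would pass 70% of its speed; a pose out of reach is approached as far as the arm can. A call with a gripper value outside its range is refused whole. The fingers move at their own pace and stop on an object; "squeeze" is the grip in N (left out, the last holds). Time passes only in rows, so rows that repeat a pose let the fingers close. It gives the time, the measured TCP pose, the force and the opening at its end, in the units of the state.
- r.get_state(): the state, without advancing time (a new reading comes with each control period).
- r.capture(name): name is "scene" or "top" or "wrist"; returns the picture (384x512x3 uint8, blue, green, red); there is no depth.
- r.camera_params(name): a dict with "K" (3x3 intrinsics, pixels), "D" ([k1, k2, p1, p2, k3] as OpenCV has them; the pictures are not rectified), "rvec" (rotation vector, rad) and "tvec" (3), from world to camera coordinates, as OpenCV has them. Camera axes: x right, y down, z forward; pixel columns grow to the right and rows downward; lengths in m; the calibration is good to about 2 mm. A picture is of the moment at which its call begins: read the wrist's pose just before it. camera_params takes no time and is no camera call; for the wrist camera it gives the pose at the moment of the call.
- r.close_job(): hands the job in, once; it reports no verdict.
The state is a dict: "time_s": time; "joints": joint angles; "qd": joint speeds; "joint_torque": joint torques, N m; "tcp_pos": TCP position; "eef_rot": TCP orientation; "contact_force": force on the tool from outside, world axes, zero at the start; "moment": the same for the moment, N m; "gripper_width": finger opening in m.
Only numpy, scipy, OpenCV 4.12 (cv2) and the standard library are available. Lean on these libraries where they do the work, as an engineer would, in place of code of your own. Each camera call takes 0.05 s, during which the arm holds its last target. There are 200 camera calls.

## Task

Switch on the grey isolator bank: push all three coloured slide levers from the white marks to the green marks, each fully home against its end stop, and let go. The box only lets them go in one order, which is not marked and changes, so try them gently by feel: a barred lever turns springy and must be left until another has gone home; never push on the box or its levers with more than 20 N. Do not disturb the other things on the bench.

Things in the scene. Friction and masses are not known exactly. Their poses are not given: they have to be found in the camera images.
- bank: interlocked isolator bank: a grey box 180 mm (x, front to back) by 240 mm (y) by 50 mm high with an aluminium deck, fixed to the worktop. Origin at the centre of its underside; x points from its front (robot side, white marks, off) to its back (green marks, on), z up. Three slide levers stand on the deck in a row along y, 75 mm apart
- knob_left (a point): centre of the yellow handle of the left slide lever (as seen from the box's front): an upright paddle 12 mm thick (along the box's x) by 22 mm wide (y), from 60 mm to 96 mm above the worktop; this point is 80 mm above the worktop. It can be pushed or pinched
- lever_left (a joint): travel of the yellow (left) lever along the box's x axis, in m: about 0 = off, 0.050 = fully home, where it meets a sprung end stop (2 N per mm). Free, it slides with a steady drag of about 3 N. Barred, it has 2 to 4 mm of play, then yields like a spring of 1.5 N per mm on top of the drag (its position alone does not tell that it is barred) and springs back to about 5 mm when let go
- knob_middle (a point): centre of the red handle of the middle slide lever (as seen from the box's front): an upright paddle 12 mm thick (along the box's x) by 22 mm wide (y), from 60 mm to 96 mm above the worktop; this point is 80 mm above the worktop. It can be pushed or pinched
- lever_middle (a joint): travel of the red (middle) lever along the box's x axis, in m: about 0 = off, 0.050 = fully home, where it meets a sprung end stop (2 N per mm). Free, it slides with a steady drag of about 3 N. Barred, it has 2 to 4 mm of play, then yields like a spring of 1.5 N per mm on top of the drag (its position alone does not tell that it is barred) and springs back to about 5 mm when let go
- knob_right (a point): centre of the blue handle of the right slide lever (as seen from the box's front): an upright paddle 12 mm thick (along the box's x) by 22 mm wide (y), from 60 mm to 96 mm above the worktop; this point is 80 mm above the worktop. It can be pushed or pinched
- lever_right (a joint): travel of the blue (right) lever along the box's x axis, in m: about 0 = off, 0.050 = fully home, where it meets a sprung end stop (2 N per mm). Free, it slides with a steady drag of about 3 N. Barred, it has 2 to 4 mm of play, then yields like a spring of 1.5 N per mm on top of the drag (its position alone does not tell that it is barred) and springs back to about 5 mm when let go
- bank_centre (a point): centre of the box's deck, 50 mm above the worktop. The interlock under it: the permitted order of the levers differs from time to time and cannot be seen; a lever frees those behind it in the order only in the last 5 mm of its own travel, and stays home by itself
- bottle_redcap: small white bottle with a red cap, 35 mm wide, 74 mm high; a bystander, origin at the centre of its underside
- vial_brown: brown vial with a black cap, 34 mm wide, 80 mm high; a bystander, origin at the centre of its underside
- pipette_blue: blue hand pipette lying flat, 242 mm long; a bystander, origin at the centre of its underside
- pink_tray: shallow pink tray 125 x 185 x 34 mm; a bystander, origin at the centre of its underside
- petri_a: cream petri dish, 90 mm wide, 16 mm high; a bystander, origin at the centre of its underside
- beaker: clear beaker, 70 mm wide, 92 mm high; a bystander, origin at the centre of its underside
- swab_strip: orange swab strip 14 x 75 x 9 mm lying flat; a bystander, origin at the centre of its underside

How it is judged:
By the outcome, as a careful person would: the job done as asked, in the order asked, and still so for the second after the job is handed in, with the robot touching nothing.
It also fails if it takes over 58 s, if anything falls off the work surface, if the arm or the gripper's body presses on something with over 40 N, if the wrist force passes 120 N, or if a joint passes its speed limit or range.

## Working session

There is one attempt and no reset: what is moved stays moved. The work goes in short steps, Python scripts to look and compute and a tool call to move; the robot and the scene stay as the last step left them, time stands still between calls to the robot, and variables do not carry over. Pictures are saved under pics/ and viewed, about 8 in all and at most 12, crops included, and the job is handed in when it is done.

Besides the shell and the picture viewer there is one more tool, called after "Call:" as name(argument=value, ...), one argument or row to a line, values as JSON. carry_out: Moves the arm, as the interface text tells. Its arguments: {"type":"object","properties":{"moves":{"type":"array"},"squeeze":{"type":"number"}},"required":["moves"]}

```bash
mkdir -p pics; python3 - <<'E'
from plant import r
import cv2,numpy as np
s=r.get_state();print(s, r.tcp_to_grasp)
a=r.capture("scene");b=r.capture("top")
cv2.imwrite("pics/scene.png",a);cv2.imwrite("pics/top.png",b)
for n in("scene","top"):
  p=r.camera_params(n);R=cv2.Rodrigues(np.array(p["rvec"],float))[0];print(n,p["K"],p["D"],-R.T@np.array(p["tvec"],float).ravel())
E
```

```text
{'time_s': 0.0, 'joints': array([-5.64886803e+01,  2.05908334e+01,  6.34575910e-01, -1.77334547e-02,
       -7.01363375e+01, -1.65076783e+01]), 'qd': array([ 0.03847189, -0.06385995, -0.0652425 ,  0.02429117,  0.07919993,
        0.0177133 ]), 'joint_torque': array([ 1.10818610e-04, -5.82724214e+01,  2.93062305e+01,  6.99745148e+00,
        7.05741797e-03, -1.54878280e-04]), 'tcp_pos': array([ 0.19720678, -0.64500669,  0.20134312]), 'eef_rot': array([ 96.30287745,  89.90591583, 113.30047984]), 'contact_force': array([ 0.4254106 , -0.03518212,  0.35048187]), 'moment': array([-0.03669155, -0.01116018,  0.00244184]), 'gripper_width': 0.08764358394089417} 0.0188
scene [[363.11971173   0.         258.81234207]
 [  0.         363.11971173 195.74274332]
 [  0.           0.           1.        ]] [-0.08267319  0.          0.          0.          0.        ] [ 0.04084719 -0.98834903  0.6565277 ]
top [[445.0348197    0.         265.42425497]
 [  0.         445.0348197  190.85010057]
 [  0.           0.           1.        ]] [0.04719722 0.         0.         0.         0.        ] [-0.16871931  0.46987733  1.50492159]
```

View pics/top.png

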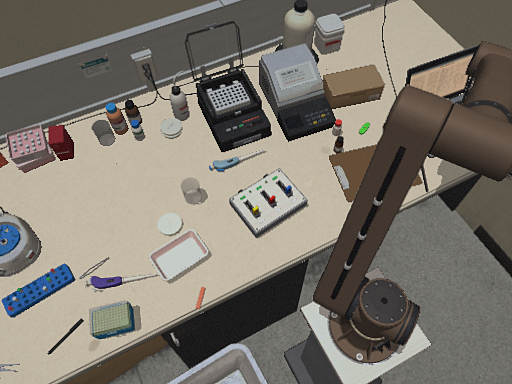

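View pics/scene.png

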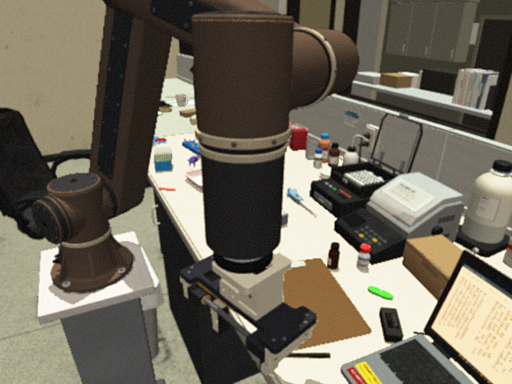

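The top view shows the bank around (268,203), with the yellow, red and blue levers at about (255,210), (271,200) and (288,190). In the scene view the arm hides it. I'll enlarge the bank in the top view.

```bash
cat > h.py <<'E'
import cv2,numpy as np
from plant import r
def ray(n,uv,z):
    p=r.camera_params(n);R=cv2.Rodrigues(np.array(p["rvec"],float))[0];t=np.array(p["tvec"],float).ravel()
    q=cv2.undistortPoints(np.array(uv,float).reshape(-1,1,2),np.array(p["K"]),np.array(p["D"])).reshape(-1,2)
    d=np.c_[q,np.ones(len(q))]@R; c=-R.T@t
    return c+d*((np.array(z)-c[2])/d[:,2])[:,None]
def proj(n,X):
    p=r.camera_params(n)
    return cv2.projectPoints(np.array(X,float),np.array(p["rvec"],float),np.array(p["tvec"],float),np.array(p["K"]),np.array(p["D"]))[0].reshape(-1,2)
E
python3 - <<'E'
import cv2
b=cv2.imread("pics/top.png")[160:240,220:320]
cv2.imwrite("pics/c1.png",cv2.resize(b,None,fx=7.5,fy=7.5,interpolation=cv2.INTER_CUBIC))
E
```

```text
(no output)
```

View pics/c1.png

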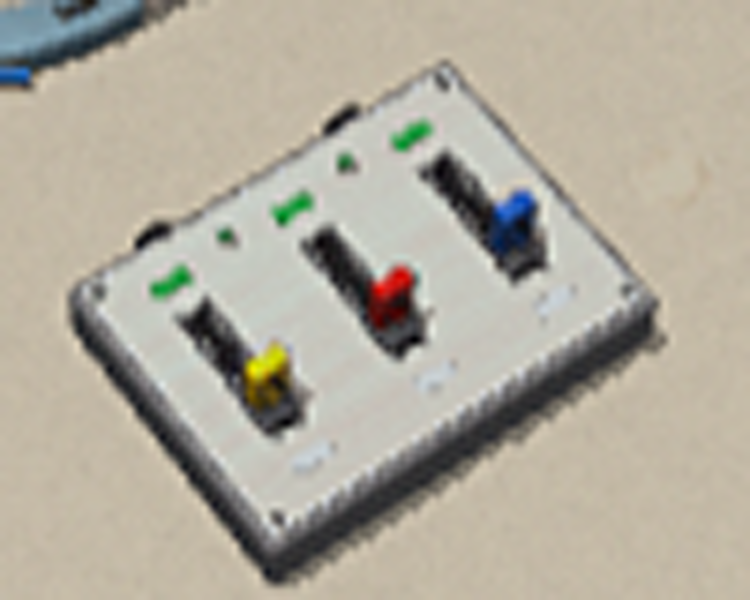

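The crop shows the deck corners at (75,298), (445,65), (655,300) and (278,535). The handle tops are yellow (268,355), red (396,278) and blue (518,202).

```bash
python3 - <<'E'
from h import *
from scipy.optimize import least_squares
px=lambda a:(np.array(a,float)+.5)/7.5-.5+[220,160]
C=px([(75,296),(445,65),(657,298),(278,533)])   # BL BR FR FL
K=px([(268,355),(396,278),(518,203)])
print(np.round(ray("top",C,[.05]*4),4));print(np.round(ray("top",K,[.096]*3),4))
P=ray("top",C,[.05]*4);print([np.linalg.norm(P[i]-P[i-1]).round(4) for i in range(4)])
L=np.array([(.09,.12,.05),(.09,-.12,.05),(-.09,-.12,.05),(-.09,.12,.05),(0,.075,.096),(0,0,.096),(0,-.075,.096)])
def X(q):
    l=L.copy(); l[4:,0]+=q[3]
    c,s=np.cos(q[2]),np.sin(q[2]); return np.c_[q[0]+c*l[:,0]-s*l[:,1],q[1]+s*l[:,0]+c*l[:,1],l[:,2]]
f=lambda q:(proj("top",X(q))-np.r_[C,K]).ravel()
q=least_squares(f,[*P.mean(0)[:2],np.arctan2(*(P[0]-P[3])[1::-1]),-.02],x_scale=.01)
print(q.x,np.degrees(q.x[2]));print(f(q.x).reshape(-1,2).round(2));print(X(q.x)[4:].round(4))
E
```

```text
[[ 0.615   0.1991  0.05  ]
 [ 0.6506 -0.0312  0.05  ]
 [ 0.4792 -0.0584  0.05  ]
 [ 0.4518  0.1688  0.05  ]]
[[ 0.518   0.1396  0.096 ]
 [ 0.5271  0.0651  0.096 ]
 [ 0.5367 -0.0083  0.096 ]]
[np.float64(0.1659), np.float64(0.233), np.float64(0.1735), np.float64(0.2289)]
[ 0.54994371  0.06895826  0.14670399 -0.02293069] 8.405519344266395
[[-1.17 -1.14]
 [ 0.48 -1.66]
 [ 1.14 -0.34]
 [-0.33  2.56]
 [ 0.18  0.39]
 [-0.14  0.01]
 [-0.12 -0.35]]
[[ 0.5163  0.1398  0.096 ]
 [ 0.5273  0.0656  0.096 ]
 [ 0.5382 -0.0086  0.096 ]]
```

```bash
python3 - <<'E'
from h import *
from scipy.spatial.transform import Rotation as Ro
s=r.get_state();R=Ro.from_euler('xyz',s["eef_rot"],degrees=True).as_matrix();print(R.round(3))
p=r.camera_params("wrist");Rc=cv2.Rodrigues(np.array(p["rvec"],float))[0];c=-Rc.T@np.array(p["tvec"],float).ravel()
print("cam in tool",R.T@(c-s["tcp_pos"]),"axis",R.T@Rc[2], p["K"][0][0])
y=np.radians(8.2)
for sg in(1,-1):
    yy=sg*np.array([-np.sin(y),np.cos(y),0]);T=np.c_[[0,0,-1],yy,np.cross([0,0,-1],yy)]
    print(sg,Ro.from_matrix(T@R.T).as_rotvec())
    xx=sg*np.array([np.cos(y),np.sin(y),0]);T=np.c_[[0,0,-1],xx,np.cross([0,0,-1],xx)]
    print('jaw along x',sg,Ro.from_matrix(T@R.T).as_rotvec())
E
```

```text
[[-0.001 -0.292  0.956]
 [ 0.001  0.956  0.292]
 [-1.     0.001 -0.   ]]
cam in tool [-0.1816627  -0.00079519 -0.08276177] axis [9.52494886e-01 6.05968004e-04 3.04553978e-01] 324.19966406733073
1 [-0.001404   -0.0004532  -0.15353262]
jaw along x 1 [-1.48977260e-03  7.62695335e-04 -1.72432863e+00]
-1 [ 6.78425492e-04 -2.10174591e-03  2.98805923e+00]
jaw along x -1 [-7.31347062e-04 -1.42854003e-03  1.41726340e+00]
```

Call:
carry_out(
  moves=[
    [35,35,0,0,0,-0.03,0],
    [70,70,0,0,0,-0.06,0],
    [105,105,0,0,0,-0.09,0],
    [140,140,0,0,0,-0.12,0],
    [175,175,0,0,0,-0.1535,0],
  ],
  squeeze=20,
)

```text
time_s: 0.6
tcp_pos: [0.3733, -0.4688, 0.202]
eef_rot: [122.4, 90.0, 130.5]
contact_force: [0.2, -0.3, 0.5]
gripper_width: 0.0532
```

Call:
carry_out(
  moves=[
    [25,40,0,0,0,0,0],
    [50,80,0,0,0,0,0],
    [70,125,0,0,0,0,0],
    [85,170,0,0,0,0,0],
    [90,220,0,0,0,0,0],
  ],
)

```text
time_s: 1.1
tcp_pos: [0.4632, -0.2489, 0.2017]
eef_rot: [169.3, 90.0, 177.6]
contact_force: [1.1, 0.3, 1.0]
gripper_width: 0.0131
```

Call:
carry_out(
  moves=[
    [0,50,0,0,0,0,0],
    [0,100,0,0,0,0,0],
    [0,150,0,0,0,0,0],
    [0,200,0,0,0,0,0],
    [0,250,0,0,0,0,0],
  ],
)

```text
time_s: 1.6
tcp_pos: [0.4617, 0.0012, 0.2023]
eef_rot: [30.4, 90.0, 38.6]
contact_force: [1.3, -0.6, 0.6]
gripper_width: 0.0005
```

Call:
carry_out(
  moves=[
    [0,45,0,0,0,0,0],
    [-5,60,0,0,0,0,0],
    [-5,60,0,0,0,0,0],
    [-5,60,0,0,0,0,0],
  ],
)

```text
time_s: 2.0
tcp_pos: [0.4571, 0.0594, 0.2021]
eef_rot: [-155.4, 90.0, -147.1]
contact_force: [-0.4, 0.4, 0.2]
gripper_width: 0.0005
```

```bash
python3 - <<'E'
from h import *
s=r.get_state();print(s["time_s"],s["tcp_pos"],s["eef_rot"],s["contact_force"])
np.savez("w1.npz",**{k:r.camera_params("wrist")[k] for k in("rvec","tvec","K","D")})
b=r.capture("wrist");cv2.imwrite("pics/w1.png",b)
cv2.imwrite("pics/w1b.png",cv2.resize(b,(800,600),interpolation=cv2.INTER_CUBIC))
E
```

```text
2.0 [0.45711952 0.05944285 0.20212239] [-155.43606241   89.97838612 -147.14764676] [-0.39299849  0.35529007  0.20864998]
```

View pics/w1b.png

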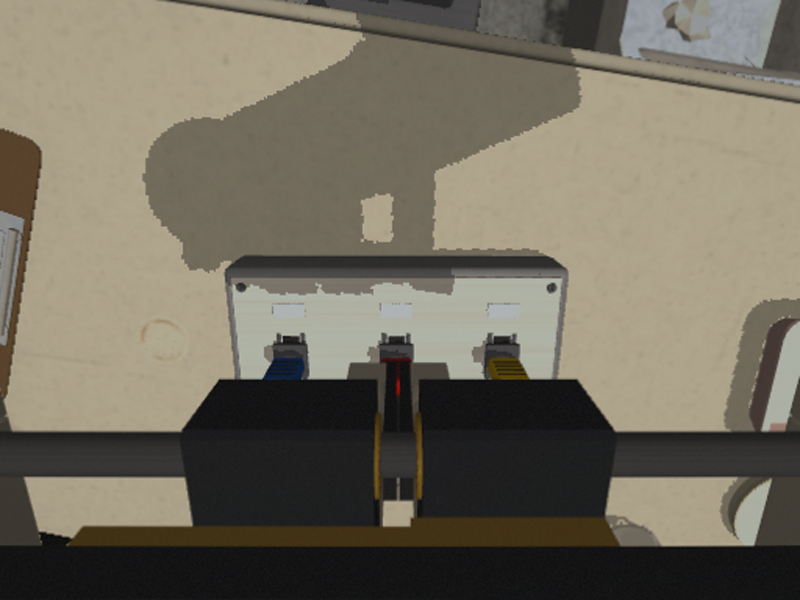

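The wrist view (image top is the robot side) shows the white marks level at (289,311), (396,311) and (503,311), and the front deck corners at about (232,278) and (563,278). The lever feet are at y≈352, and the gripper hides the handles.

```bash
python3 - <<'E'
from h import *
k=.64
P=ray("wrist",[((u+.5)*k-.5,(v+.5)*k-.5) for u,v in [(289,311),(396,311),(503,311),(241,287),(551,287),(230,273),(564,273),(289,362),(396,362),(503,362)]],[.05]*7+[.06]*3)
print(P.round(4))
d=P[2]-P[0];print(np.degrees(np.arctan2(-d[0],d[1])),np.linalg.norm(d)); d=P[6]-P[5];print(np.degrees(np.arctan2(-d[0],d[1])),np.linalg.norm(d))
a=np.radians(8.2);e=np.array([[np.cos(a),np.sin(a)],[-np.sin(a),np.cos(a)]])
print("box frame",((P[:,:2]-[.5499,.069])@e.T).round(4)); print("tcp",e@(r.get_state()["tcp_pos"][:2]-[.5499,.069]))
E
```

```text
[[ 0.5014 -0.0119  0.05  ]
 [ 0.4908  0.0619  0.05  ]
 [ 0.4801  0.1358  0.05  ]
 [ 0.4887 -0.046   0.05  ]
 [ 0.4583  0.1649  0.05  ]
 [ 0.4798 -0.0539  0.05  ]
 [ 0.4473  0.1714  0.05  ]
 [ 0.5354 -0.0072  0.06  ]
 [ 0.5247  0.0668  0.06  ]
 [ 0.514   0.1409  0.06  ]]
8.215563526576359 0.14931609150867853
8.218189301405706 0.22763506787362114
box frame [[-0.0595 -0.0732]
 [-0.0595  0.0015]
 [-0.0595  0.0761]
 [-0.0769 -0.1051]
 [-0.077   0.108 ]
 [-0.0869 -0.1116]
 [-0.087   0.116 ]
 [-0.0252 -0.0734]
 [-0.0252  0.0015]
 [-0.0252  0.0763]]
tcp [-0.09317092  0.00325338]
```

Call:
carry_out(
  moves=[
    [28,2,-40,0,0,0,0],
    [28,2,-80,0,0,0,0],
    [28,2,-115,0,0,0,0],
    [28,2,-128,0,0,0,0],
    [28,2,-128,0,0,0,0],
  ],
)

```text
time_s: 2.55
tcp_pos: [0.4839, 0.0592, 0.072]
eef_rot: [-160.7, 89.7, -152.6]
contact_force: [-0.3, 0.6, 0.8]
gripper_width: 0.0005
```

Call:
carry_out(
  moves=[
    [5,0.7,0,0,0,0,0],
    [10,1.4,0,0,0,0,0],
    [15,2.1,0,0,0,0,0],
    [18,2.6,0,0,0,0,0],
    [18,2.6,0,0,0,0,0],
  ],
)

```text
time_s: 3.05
tcp_pos: [0.5041, 0.0641, 0.0747]
eef_rot: [17.8, 89.9, 26.0]
contact_force: [0.5, 0.6, -1.2]
gripper_width: 0.0006
```

Call:
carry_out(
  moves=[
    [3,0.4,0,0,0,0,0],
    [6,0.9,0,0,0,0,0],
    [8,1.1,0,0,0,0,0],
    [8,1.1,0,0,0,0,0],
  ],
)

```text
time_s: 3.45
tcp_pos: [0.5116, 0.0651, 0.0742]
eef_rot: [-69.6, 90.0, -61.3]
contact_force: [0.1, -1.0, 0.5]
gripper_width: 0.0007
```

Call:
carry_out(
  moves=[
    [2,0.3,0,0,0,0,0],
    [4,0.6,0,0,0,0,0],
    [4,0.6,0,0,0,0,0],
  ],
)

```text
time_s: 3.75
tcp_pos: [0.5156, 0.0656, 0.0743]
eef_rot: [-29.8, 90.0, -21.6]
contact_force: [1.0, 0.6, 0.5]
gripper_width: 0.0007
```

Call:
carry_out(
  moves=[
    [2,0.3,0,0,0,0,0],
    [4,0.6,0,0,0,0,0],
    [4,0.6,0,0,0,0,0],
  ],
)

```text
time_s: 4.05
tcp_pos: [0.5197, 0.0662, 0.0743]
eef_rot: [-2.9, 90.0, 5.3]
contact_force: [-0.4, -0.1, 0.2]
gripper_width: 0.0004
```

Call:
carry_out(
  moves=[
    [2,0.3,0,0,0,0,0],
    [4,0.6,0,0,0,0,0],
    [4,0.6,0,0,0,0,0],
  ],
)

```text
time_s: 4.35
tcp_pos: [0.5237, 0.0669, 0.0743]
eef_rot: [5.1, 90.0, 13.4]
contact_force: [-0.2, -0.0, -0.3]
gripper_width: 0.0007
```

```bash
python3 - <<'E'
from h import *
b=r.capture("top")[150:250,210:330]; w=r.capture("wrist")[150:340,160:350]
cv2.imwrite("pics/c2.png",np.hstack([cv2.resize(b,(480,400),interpolation=cv2.INTER_CUBIC),cv2.resize(w,(320,400),interpolation=cv2.INTER_CUBIC)]))
E
```

```text
(no output)
```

View pics/c2.png

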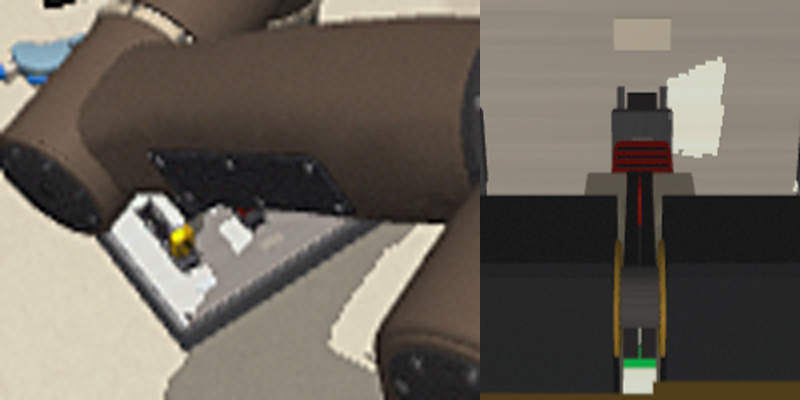

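The left half shows the arm over the box with yellow unmoved. The right half shows the red paddle face at y≈140–172, with the tan fingertips directly below from y≈173. I'll check numerically whether the red lever has moved.

```bash
python3 - <<'E'
from h import *
s=r.get_state();print(s["tcp_pos"],s["contact_force"],s["moment"])
a=np.radians(8.2);B=np.array([.5499,.069,0]);ex=np.array([np.cos(a),np.sin(a),0]);ey=np.array([-np.sin(a),np.cos(a),0])
w=lambda x,y,z:B+x*ex+y*ey+[0,0,z]
t=[e@(s["tcp_pos"]-B) for e in(ex,ey)];print("tcp box",t)
cr=lambda n,X:((proj(n,X)-[160,150])*[320/190,400/190]+[480,0]).round(0)
for h in(-.0095,0,.0095): print("tip",h,cr("wrist",[w(t[0]+h,t[1]+j,s["tcp_pos"][2]) for j in(-.021,.021)]).tolist())
for x in(-.04,-.035,-.03,-.025,-.02,-.015): print("face",x,cr("wrist",[w(x,.0015,z) for z in(.06,.08,.096)]).tolist())
print("mark",cr("wrist",[w(-.0595,.0015,.05)]))
E
```

```text
[0.52338193 0.06676949 0.0742139 ] [-0.16081663 -0.3044454  -0.01438336] [-0.00697223 -0.02937042 -0.03442156]
tcp box [np.float64(-0.026565094140677356), np.float64(0.0015745400295991661)]
tip -0.0095 [[582.0, 135.0], [700.0, 135.0]]
tip 0 [[583.0, 166.0], [699.0, 166.0]]
tip 0.0095 [[584.0, 195.0], [698.0, 195.0]]
face -0.04 [[641.0, 106.0], [641.0, 130.0], [641.0, 153.0]]
face -0.035 [[641.0, 121.0], [641.0, 147.0], [641.0, 171.0]]
face -0.03 [[641.0, 136.0], [641.0, 163.0], [641.0, 189.0]]
face -0.025 [[641.0, 151.0], [641.0, 179.0], [641.0, 206.0]]
face -0.02 [[640.0, 166.0], [641.0, 195.0], [641.0, 223.0]]
face -0.015 [[640.0, 181.0], [641.0, 211.0], [641.0, 240.0]]
mark [[641.  36.]]
```

The red lever's base still matches x≈-0.029, so it hasn't moved. The fingertips also don't look where I assumed. The scene camera gives a side view, so I'll check there.

```bash
python3 - <<'E'
from h import *
s=r.get_state();p=proj("scene",[s["tcp_pos"],[.5499,.069,.05]]);print(p)
b=r.capture("scene");u,v=p[0].astype(int)
x0,y0=max(u-50,0),max(v-45,0);c=b[y0:y0+75,x0:x0+100];print(x0,y0)
cv2.imwrite("pics/c3.png",cv2.resize(c,None,fx=8,fy=8,interpolation=cv2.INTER_CUBIC))
a=np.radians(8.2);B=np.array([.5499,.069,0]);ex=np.array([np.cos(a),np.sin(a),0]);ey=np.array([-np.sin(a),np.cos(a),0])
for n,y in(("L",.0765),("M",.0015),("R",-.0735)):
  print(n,((proj("scene",[B+-.023*ex+y*ey+[0,0,z] for z in(.06,.096)])-[x0,y0])*8).round().tolist())
print("tcp",((p[0]-[x0,y0])*8).round())
E
```

```text
[[242.30093871 201.15077631]
 [248.70161307 205.46356983]]
192 156
L [[322.0, 326.0], [321.0, 257.0]]
M [[409.0, 388.0], [409.0, 315.0]]
R [[504.0, 454.0], [505.0, 380.0]]
tcp [402. 361.]
```

View pics/c3.png

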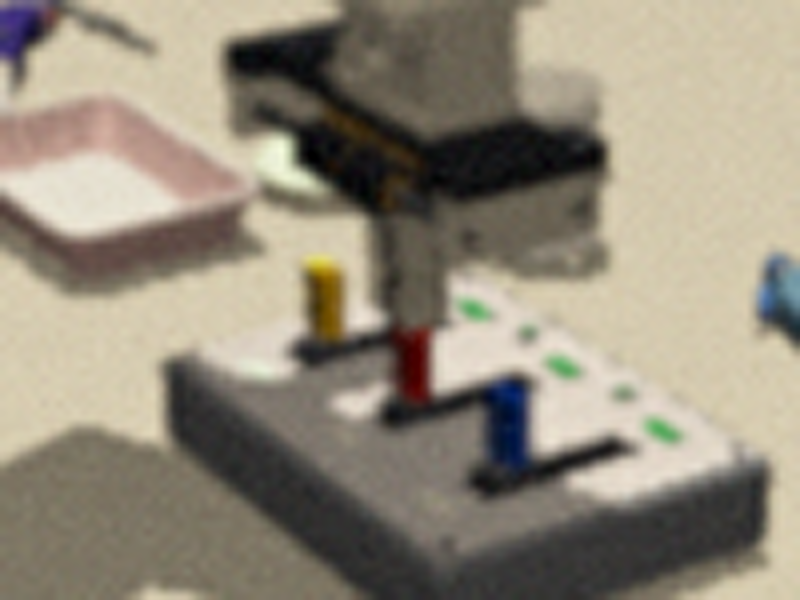

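Here the shut fingertips end about 20 mm above the nominal TCP, just over the red paddle's top, so I passed above it without touching. I'll back off, go lower and try again.

Call:
carry_out(
  moves=[
    [-15,-2.1,2,0,0,0,0],
    [-30,-4.3,2,0,0,0,0],
    [-30,-4.3,-9,0,0,0,0],
    [-30,-4.3,-20,0,0,0,0],
    [-30,-4.3,-20,0,0,0,0],
  ],
)

```text
time_s: 5.0
tcp_pos: [0.4923, 0.0621, 0.0526]
eef_rot: [-165.0, 89.9, -156.8]
contact_force: [0.1, 0.5, -0.4]
gripper_width: 0.0004
```

Call:
carry_out(
  moves=[
    [5,0.7,0,0,0,0,0],
    [10,1.4,0,0,0,0,0],
    [14,2,0,0,0,0,0],
    [17,2.4,0,0,0,0,0],
    [17,2.4,0,0,0,0,0],
  ],
)

```text
time_s: 5.5
tcp_pos: [0.5108, 0.0649, 0.0542]
eef_rot: [172.2, 90.0, -179.6]
contact_force: [-0.3, -0.6, 0.3]
gripper_width: 0.0006
```

Call:
carry_out(
  moves=[
    [2,0.3,0,0,0,0,0],
    [4,0.6,0,0,0,0,0],
    [4,0.6,0,0,0,0,0],
  ],
)

```text
time_s: 5.8
tcp_pos: [0.5139, 0.0653, 0.0542]
eef_rot: [-168.8, 89.9, -160.6]
contact_force: [-3.7, -0.9, 3.0]
gripper_width: 0.0005
```

Contact at TCP x≈0.513. I'll keep going gently.

Call:
carry_out(
  moves=[
    [2,0.3,0,0,0,0,0],
    [4,0.6,0,0,0,0,0],
    [4,0.6,0,0,0,0,0],
  ],
)

```text
time_s: 6.1
tcp_pos: [0.517, 0.0657, 0.0541]
eef_rot: [-171.8, 89.9, -163.6]
contact_force: [-6.7, -0.3, 5.6]
gripper_width: 0.0005
```

Call:
carry_out(
  moves=[
    [1.5,0.2,0,0,0,0,0],
    [3,0.4,0,0,0,0,0],
    [3,0.4,0,0,0,0,0],
  ],
)

```text
time_s: 6.4
tcp_pos: [0.5191, 0.0658, 0.054]
eef_rot: [-173.1, 89.8, -164.9]
contact_force: [-10.1, 1.3, 9.4]
gripper_width: 0.0007
```

```bash
python3 - <<'E'
from h import *
b=r.capture("scene")[156:231,192:292]
cv2.imwrite("pics/c4.png",cv2.resize(b,None,fx=8,fy=8,interpolation=cv2.INTER_CUBIC))
print(r.get_state()["contact_force"])
E
```

```text
[-9.88845969  1.00239087  7.85676641]
```

View pics/c4.png

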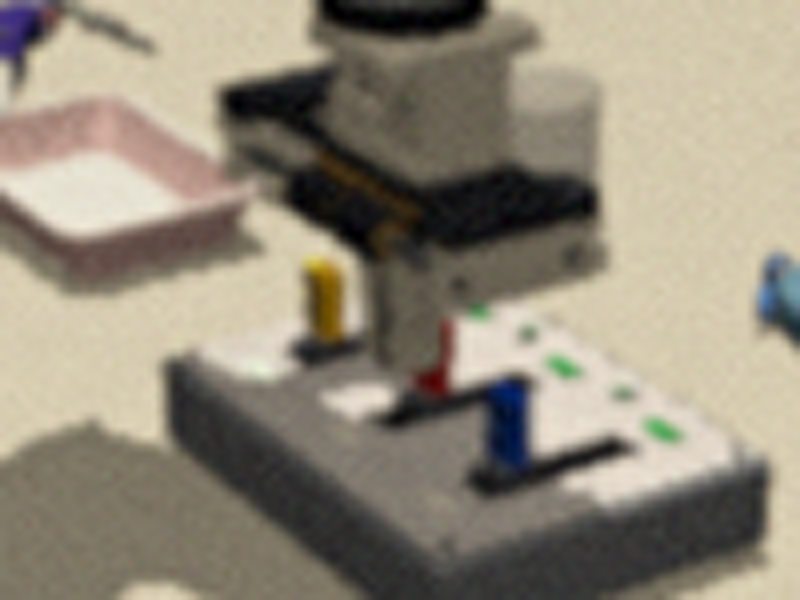

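The fingertips now overlap the paddle properly. Red has moved about 8 mm, and its force climbs with travel (3.7, 6.7, then 10 N), so it's barred. I'll leave it and try yellow.

Call:
carry_out(
  moves=[
    [-12,-1.7,0,0,0,0,0],
    [-25,-3.6,0,0,0,0,0],
    [-30,33,0,0,0,0,0],
    [-35.7,70.6,0,0,0,0,0],
    [-35.7,70.6,0,0,0,0,0],
  ],
)

```text
time_s: 6.95
tcp_pos: [0.4859, 0.1404, 0.055]
eef_rot: [23.5, 89.8, 31.9]
contact_force: [0.5, 0.4, 0.0]
gripper_width: 0.0002
```

Call:
carry_out(
  moves=[
    [5,0.7,0,0,0,0,0],
    [9,1.3,0,0,0,0,0],
    [13,1.9,0,0,0,0,0],
    [17,2.4,0,0,0,0,0],
    [17,2.4,0,0,0,0,0],
  ],
)

```text
time_s: 7.45
tcp_pos: [0.5029, 0.1388, 0.054]
eef_rot: [-154.5, 90.0, -146.3]
contact_force: [0.3, -0.0, 0.2]
gripper_width: 0.0004
```

Call:
carry_out(
  moves=[
    [2,0.3,0,0,0,0,0],
    [4,0.6,0,0,0,0,0],
    [4,0.6,0,0,0,0,0],
  ],
)

```text
time_s: 7.75
tcp_pos: [0.5055, 0.1391, 0.054]
eef_rot: [-159.3, 89.8, -151.1]
contact_force: [-6.0, -0.7, 5.5]
gripper_width: 0.0005
```

Call:
carry_out(
  moves=[
    [1.5,0.2,0,0,0,0,0],
    [3,0.4,0,0,0,0,0],
    [3,0.4,0,0,0,0,0],
  ],
)

```text
time_s: 8.05
tcp_pos: [0.5077, 0.1394, 0.054]
eef_rot: [-164.5, 89.8, -156.3]
contact_force: [-9.7, -0.2, 8.4]
gripper_width: 0.0008
```

Call:
carry_out(
  moves=[
    [1.5,0.2,0,0,0,0,0],
    [3,0.4,0,0,0,0,0],
    [3,0.4,0,0,0,0,0],
  ],
)

```text
time_s: 8.35
tcp_pos: [0.51, 0.1396, 0.0539]
eef_rot: [-166.1, 89.7, -158.0]
contact_force: [-12.6, 1.1, 10.3]
gripper_width: 0.0004
```

Yellow is barred too: its force rises steadily to 12.6 N. Blue next.

Call:
carry_out(
  moves=[
    [-12,-1.7,0,0,0,0,0],
    [-25,-3.6,0,0,0,0,0],
    [-18,-53,0,0,0,0,0],
    [-11,-102,0,0,0,0,0],
    [-3.6,-151.1,0,0,0,0,0],
  ],
)

```text
time_s: 8.85
tcp_pos: [0.5091, -0.0111, 0.0547]
eef_rot: [4.3, 89.9, 12.6]
contact_force: [0.9, -0.5, -0.4]
gripper_width: 0.0002
```

Call:
carry_out(
  moves=[
    [0,-1,0,0,0,0,0],
    [5,0,0,0,0,0,0],
    [10,0.7,0,0,0,0,0],
    [14,1.2,0,0,0,0,0],
    [14,1.2,0,0,0,0,0],
  ],
)

```text
time_s: 9.35
tcp_pos: [0.5234, -0.0079, 0.0541]
eef_rot: [-154.4, 90.0, -146.1]
contact_force: [-0.2, -0.6, 0.3]
gripper_width: 0.0004
```

Call:
carry_out(
  moves=[
    [2,0.3,0,0,0,0,0],
    [4,0.6,0,0,0,0,0],
    [4,0.6,0,0,0,0,0],
  ],
)

```text
time_s: 9.65
tcp_pos: [0.5271, -0.0079, 0.0541]
eef_rot: [132.3, 90.0, 140.5]
contact_force: [-1.2, 0.5, -0.0]
gripper_width: 0.0004
```

Call:
carry_out(
  moves=[
    [2,0.3,0,0,0,0,0],
    [4,0.6,0,0,0,0,0],
    [4,0.6,0,0,0,0,0],
  ],
)

```text
time_s: 9.95
tcp_pos: [0.5312, -0.0078, 0.0541]
eef_rot: [-170.4, 90.0, -162.2]
contact_force: [-2.1, 1.1, -0.4]
gripper_width: 0.0002
```

Blue is moving at about 2–3 N, so it looks free. I'll continue.

Call:
carry_out(
  moves=[
    [3,0.4,0,0,0,0,0],
    [6,0.9,0,0,0,0,0],
    [6,0.9,0,0,0,0,0],
  ],
)

```text
time_s: 10.25
tcp_pos: [0.5376, -0.0069, 0.0542]
eef_rot: [-27.5, 90.0, -19.3]
contact_force: [-1.8, 0.2, -1.5]
gripper_width: 0.0005
```

Call:
carry_out(
  moves=[
    [3,0.4,0,0,0,0,0],
    [6,0.9,0,0,0,0,0],
    [9,1.3,0,0,0,0,0],
    [12,1.7,0,0,0,0,0],
    [12,1.7,0,0,0,0,0],
  ],
)

```text
time_s: 10.75
tcp_pos: [0.5498, -0.0052, 0.0543]
eef_rot: [-11.8, 90.0, -3.6]
contact_force: [-0.9, -0.4, -0.6]
gripper_width: 0.0004
```

Call:
carry_out(
  moves=[
    [4,0.6,0,0,0,0,0],
    [8,1.1,0,0,0,0,0],
    [12,1.7,0,0,0,0,0],
    [15,2.1,0,0,0,0,0],
    [18,2.6,0,0,0,0,0],
  ],
)

```text
time_s: 11.25
tcp_pos: [0.5673, -0.0027, 0.0543]
eef_rot: [-156.2, 90.0, -148.0]
contact_force: [-3.0, -0.7, 0.9]
gripper_width: 0.0
```

Call:
carry_out(
  moves=[
    [2,0.3,0,0,0,0,0],
    [4,0.6,0,0,0,0,0],
    [4,0.6,0,0,0,0,0],
  ],
)

```text
time_s: 11.55
tcp_pos: [0.5707, -0.0022, 0.0543]
eef_rot: [-171.4, 89.9, -163.2]
contact_force: [-4.6, 0.1, 1.3]
gripper_width: 0.0007
```

Call:
carry_out(
  moves=[
    [2,0.3,0,0,0,0,0],
    [3,0.4,0,0,0,0,0],
    [3,0.4,0,0,0,0,0],
  ],
)

```text
time_s: 11.85
tcp_pos: [0.5725, -0.002, 0.0542]
eef_rot: [-176.7, 89.8, -168.5]
contact_force: [-9.8, 0.5, 6.5]
gripper_width: 0.0006
```

Blue has met the sprung stop after about 50 mm, at 9.8 N. I'll give it a touch more, then back off and return to red.

Call:
carry_out(
  moves=[
    [1,0.1,0,0,0,0,0],
    [2,0.3,0,0,0,0,0],
    [2,0.3,0,0,0,0,0],
  ],
)

```text
time_s: 12.15
tcp_pos: [0.5738, -0.0018, 0.0543]
eef_rot: [-177.0, 89.8, -168.8]
contact_force: [-11.9, 0.3, 9.3]
gripper_width: 0.0003
```

Call:
carry_out(
  moves=[
    [-15,-2.1,0,0,0,0,0],
    [-45,-6.4,0,0,0,0,0],
    [-72,-10.3,0,0,0,0,0],
    [-78,27,0,0,0,0,0],
    [-83,63.9,0,0,0,0,0],
  ],
)

```text
time_s: 12.65
tcp_pos: [0.4941, 0.0633, 0.0552]
eef_rot: [13.6, 89.8, 21.7]
contact_force: [1.2, -0.3, -0.4]
gripper_width: 0.0003
```

Call:
carry_out(
  moves=[
    [0,0,0,0,0,0,0],
    [5,0.7,0,0,0,0,0],
    [10,1.4,0,0,0,0,0],
    [15,2.1,0,0,0,0,0],
    [15,2.1,0,0,0,0,0],
  ],
)

```text
time_s: 13.15
tcp_pos: [0.5092, 0.0642, 0.0541]
eef_rot: [-24.2, 90.0, -16.1]
contact_force: [0.1, -0.3, -1.1]
gripper_width: 0.0009
```

Call:
carry_out(
  moves=[
    [3,0.4,0,0,0,0,0],
    [6,0.9,0,0,0,0,0],
    [9,1.3,0,0,0,0,0],
    [9,1.3,0,0,0,0,0],
  ],
)

```text
time_s: 13.55
tcp_pos: [0.517, 0.0657, 0.0541]
eef_rot: [-156.1, 90.0, -147.9]
contact_force: [-0.6, -1.3, -0.6]
gripper_width: 0.0007
```

Call:
carry_out(
  moves=[
    [2,0.3,0,0,0,0,0],
    [4,0.6,0,0,0,0,0],
    [4,0.6,0,0,0,0,0],
  ],
)

```text
time_s: 13.85
tcp_pos: [0.5209, 0.0664, 0.0541]
eef_rot: [-155.5, 90.0, -147.2]
contact_force: [-1.3, -2.4, 0.6]
gripper_width: 0.0004
```

Call:
carry_out(
  moves=[
    [2,0.3,0,0,0,0,0],
    [3,0.4,0,0,0,0,0],
    [3,0.4,0,0,0,0,0],
  ],
)

```text
time_s: 14.15
tcp_pos: [0.5241, 0.067, 0.0541]
eef_rot: [-169.4, 90.0, -161.2]
contact_force: [-2.9, -0.5, -1.0]
gripper_width: 0.0009
```

Red is free now: 3 N at 0.524, where it took 10 N at 0.519 before. Pushing it home.

Call:
carry_out(
  moves=[
    [3,0.4,0,0,0,0,0],
    [6,0.9,0,0,0,0,0],
    [9,1.3,0,0,0,0,0],
    [12,1.7,0,0,0,0,0],
    [12,1.7,0,0,0,0,0],
  ],
)

```text
time_s: 14.65
tcp_pos: [0.5368, 0.0689, 0.0543]
eef_rot: [6.0, 90.0, 14.2]
contact_force: [-1.2, -0.3, -1.2]
gripper_width: 0.0005
```

Call:
carry_out(
  moves=[
    [3,0.4,0,0,0,0,0],
    [7,1,0,0,0,0,0],
    [11,1.6,0,0,0,0,0],
    [15,2.1,0,0,0,0,0],
    [18,2.6,0,0,0,0,0],
  ],
)

```text
time_s: 15.15
tcp_pos: [0.5541, 0.0714, 0.0543]
eef_rot: [178.0, 90.0, -173.8]
contact_force: [-2.3, -0.3, 0.5]
gripper_width: 0.0006
```

Call:
carry_out(
  moves=[
    [3,0.4,0,0,0,0,0],
    [6,0.9,0,0,0,0,0],
    [6,0.9,0,0,0,0,0],
  ],
)

```text
time_s: 15.45
tcp_pos: [0.5602, 0.0722, 0.0543]
eef_rot: [-172.6, 90.0, -164.4]
contact_force: [-4.6, -0.5, 1.7]
gripper_width: 0.0002
```

Call:
carry_out(
  moves=[
    [2,0.3,0,0,0,0,0],
    [4,0.6,0,0,0,0,0],
    [4,0.6,0,0,0,0,0],
  ],
)

```text
time_s: 15.75
tcp_pos: [0.5627, 0.0725, 0.0543]
eef_rot: [-175.0, 89.8, -166.8]
contact_force: [-9.5, 1.5, 6.6]
gripper_width: 0.0006
```

Call:
carry_out(
  moves=[
    [1,0.1,0,0,0,0,0],
    [2,0.3,0,0,0,0,0],
    [2,0.3,0,0,0,0,0],
  ],
)

```text
time_s: 16.05
tcp_pos: [0.5639, 0.0726, 0.0543]
eef_rot: [-175.0, 89.8, -166.8]
contact_force: [-13.7, 0.5, 10.3]
gripper_width: 0.0006
```

Call:
carry_out(
  moves=[
    [-15,-2.1,0,0,0,0,0],
    [-45,-6.4,0,0,0,0,0],
    [-72,-10.3,0,0,0,0,0],
    [-78,27,0,0,0,0,0],
    [-83,63.9,0,0,0,0,0],
  ],
)

```text
time_s: 16.55
tcp_pos: [0.4842, 0.1381, 0.0554]
eef_rot: [20.7, 89.8, 28.8]
contact_force: [1.6, 0.5, 0.1]
gripper_width: 0.0006
```

Call:
carry_out(
  moves=[
    [0,0,0,0,0,0,0],
    [5,0.7,0,0,0,0,0],
    [10,1.4,0,0,0,0,0],
    [15,2.1,0,0,0,0,0],
    [15,2.1,0,0,0,0,0],
  ],
)

```text
time_s: 17.05
tcp_pos: [0.4992, 0.1386, 0.0542]
eef_rot: [-9.5, 90.0, -1.4]
contact_force: [-0.5, -0.1, 0.2]
gripper_width: 0.0004
```

Call:
carry_out(
  moves=[
    [3,0.4,0,0,0,0,0],
    [6,0.9,0,0,0,0,0],
    [9,1.3,0,0,0,0,0],
    [9,1.3,0,0,0,0,0],
  ],
)

```text
time_s: 17.45
tcp_pos: [0.5071, 0.1401, 0.0541]
eef_rot: [-147.3, 90.0, -139.1]
contact_force: [-0.7, -0.4, 0.6]
gripper_width: 0.0006
```

Call:
carry_out(
  moves=[
    [2,0.3,0,0,0,0,0],
    [4,0.6,0,0,0,0,0],
    [4,0.6,0,0,0,0,0],
  ],
)

```text
time_s: 17.75
tcp_pos: [0.511, 0.1408, 0.0541]
eef_rot: [-149.0, 90.0, -140.8]
contact_force: [-1.5, -2.6, -0.6]
gripper_width: 0.0006
```

Call:
carry_out(
  moves=[
    [2,0.3,0,0,0,0,0],
    [3,0.4,0,0,0,0,0],
    [3,0.4,0,0,0,0,0],
  ],
)

```text
time_s: 18.05
tcp_pos: [0.5141, 0.1413, 0.0541]
eef_rot: [-156.7, 90.0, -148.4]
contact_force: [-1.6, -2.1, -1.7]
gripper_width: 0.0003
```

Yellow is free as well. Pushing it home.

Call:
carry_out(
  moves=[
    [3,0.4,0,0,0,0,0],
    [6,0.9,0,0,0,0,0],
    [9,1.3,0,0,0,0,0],
    [12,1.7,0,0,0,0,0],
    [12,1.7,0,0,0,0,0],
  ],
)

```text
time_s: 18.55
tcp_pos: [0.5268, 0.1433, 0.0542]
eef_rot: [14.1, 90.0, 22.3]
contact_force: [-0.6, -0.7, -0.7]
gripper_width: 0.0004
```

Call:
carry_out(
  moves=[
    [3,0.4,0,0,0,0,0],
    [7,1,0,0,0,0,0],
    [11,1.6,0,0,0,0,0],
    [15,2.1,0,0,0,0,0],
    [18,2.6,0,0,0,0,0],
  ],
)

```text
time_s: 19.05
tcp_pos: [0.5445, 0.1458, 0.0543]
eef_rot: [28.3, 90.0, 36.5]
contact_force: [-2.8, 0.5, -0.3]
gripper_width: 0.0001
```

Call:
carry_out(
  moves=[
    [3,0.4,0,0,0,0,0],
    [6,0.9,0,0,0,0,0],
    [6,0.9,0,0,0,0,0],
  ],
)

```text
time_s: 19.35
tcp_pos: [0.5499, 0.1466, 0.0543]
eef_rot: [-174.4, 90.0, -166.2]
contact_force: [-4.5, 0.3, 2.0]
gripper_width: 0.0002
```

Call:
carry_out(
  moves=[
    [2,0.3,0,0,0,0,0],
    [4,0.6,0,0,0,0,0],
    [4,0.6,0,0,0,0,0],
  ],
)

```text
time_s: 19.65
tcp_pos: [0.5525, 0.1469, 0.0543]
eef_rot: [-173.5, 89.8, -165.3]
contact_force: [-10.8, 1.7, 6.3]
gripper_width: 0.0001
```

Call:
carry_out(
  moves=[
    [1,0.1,0,0,0,0,0],
    [1.5,0.2,0,0,0,0,0],
    [1.5,0.2,0,0,0,0,0],
  ],
)

```text
time_s: 19.95
tcp_pos: [0.5533, 0.147, 0.0543]
eef_rot: [-174.1, 89.8, -165.9]
contact_force: [-13.9, 1.3, 8.4]
gripper_width: 0.0008
```

Call:
carry_out(
  moves=[
    [-15,-2.1,0,0,0,0,0],
    [-45,-6.4,0,0,0,0,0],
    [-72,-10.3,0,0,0,0,0],
    [-72,-10.3,45,0,0,0,0],
    [-72,-10.3,90,0,0,0,0],
  ],
)

```text
time_s: 20.45
tcp_pos: [0.4833, 0.1368, 0.1453]
eef_rot: [-102.8, 89.9, -94.5]
contact_force: [2.0, 2.0, 0.0]
gripper_width: 0.0002
```

Call:
carry_out(
  moves=[
    [0,-20,40,0,0,0,0],
    [0,-65,55,0,0,0,0],
    [0,-115,55,0,0,0,0],
    [0,-165,55,0,0,0,0],
    [0,-215,55,0,0,0,0],
  ],
)

```text
time_s: 20.95
tcp_pos: [0.4848, -0.0796, 0.2007]
eef_rot: [-5.1, 89.8, 3.2]
contact_force: [0.7, 0.1, 1.0]
gripper_width: 0.0001
```

Call:
carry_out(
  moves=[
    [0,-50,0,0,0,0,0],
    [0,-100,0,0,0,0,0],
    [0,-150,0,0,0,0,0],
    [0,-200,0,0,0,0,0],
    [0,-200,0,0,0,0,0],
  ],
)

```text
time_s: 21.45
tcp_pos: [0.4839, -0.2835, 0.1994]
eef_rot: [-64.1, 89.9, -56.2]
contact_force: [-0.3, 1.3, 0.1]
gripper_width: 0.0006
```

```bash
python3 - <<'E'
from h import *
s=r.get_state();print(s["time_s"],s["tcp_pos"],s["contact_force"])
f=r.capture("top");cv2.imwrite("pics/top2.png",f);b=f[160:240,220:320]
b0=cv2.imread("pics/top.png")[160:240,220:320]
z=lambda i:cv2.resize(i,(400,320),interpolation=cv2.INTER_CUBIC)
cv2.imwrite("pics/c5.png",np.vstack([np.hstack([z(b0),z(b)]),cv2.resize(f[100:310,0:512],(660,270))[:, :660] if 0 else cv2.copyMakeBorder(cv2.resize(f[100:310],(660,270)),0,0,0,140,0)]))
E
```

```text
21.45 [ 0.48389856 -0.2835271   0.19938804] [-0.260779    1.28203667  0.12046016]
```

View pics/c5.png

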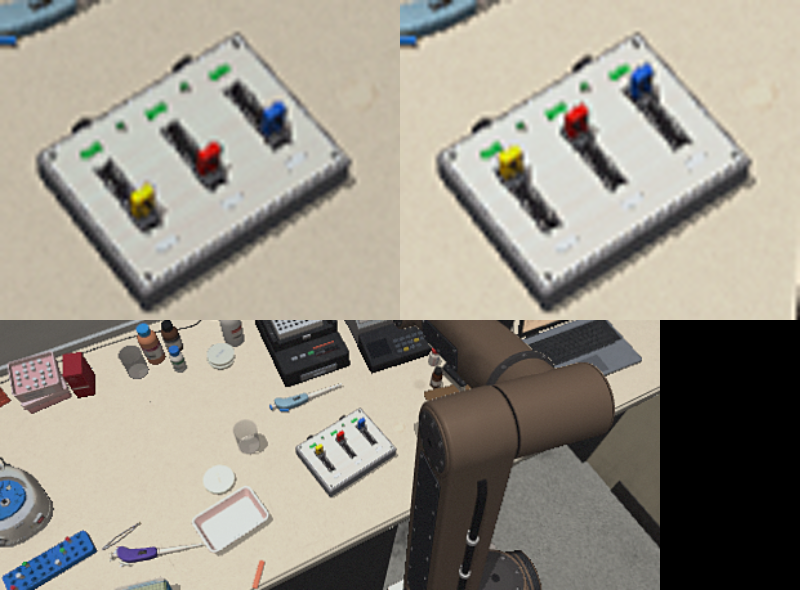

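All three handles now sit at the green marks: yellow (510,160), red (577,120) and blue (642,80), against (142,200), (209,158) and (274,118) before. The bystanders look unmoved. I'll measure each lever's travel, then hand in if it holds.

```bash
python3 - <<'E'
from h import *
a=cv2.imread("pics/top.png");b=cv2.imread("pics/top2.png")
def cen(i,h):
    c=i[160:240,228:315];q=cv2.cvtColor(c,cv2.COLOR_BGR2HSV).astype(int)
    m=(np.minimum(abs(q[...,0]-h),180-abs(q[...,0]-h))<9)&(q[...,1]>140)&(q[...,2]>90)
    m[:10,:10]=0
    n,l,s,ce=cv2.connectedComponentsWithStats(m.astype(np.uint8));k=1+s[1:,4].argmax();return ce[k]+[228,160],s[k,4]
for n,h in(("yellow",28),("red",0),("blue",110)):
    (p,na),(q,nb)=cen(a,h),cen(b,h);P=ray("top",[p,q],[.08]*2);print(n,na,nb,"travel mm",(np.linalg.norm(P[1]-P[0])*1e3).round(1))
d=cv2.absdiff(a,b).max(2);print("changed px left of bank/arm:",(d[100:330,0:225]>60).sum())
E
```

```text
yellow 21 25 travel mm 48.6
red 17 21 travel mm 49.4
blue 13 14 travel mm 50.9
changed px left of bank/arm: 0
```

```bash
python3 -c "
from plant import r
print(r.close_job())"
```

```text
the job is handed in; nothing more can be done
None
```

All three levers are home, and the job was handed in with the arm clear of everything, about 21.5 s into the 58 s allowed. The order that worked was blue, then red, then yellow.

- **Finding the order:** I tried red first, then yellow. Both turned springy, so I backed off at about 10 N on red and 13 N on yellow along the push direction. Blue slid at about 3 N. After blue went home red was free, and after red went home yellow was free.
- **End stops:** I pushed each lever into its sprung stop until the force rose to 12–14 N along the push. Some upward force was also there, so the total reached about 15–17 N in the readings, under the 20 N limit. Forces were only read at the end of each move call.
- **Last checks:** The final top picture shows all three handles at the green marks. The travel measured from it is 48.6 mm for yellow, 49.4 mm for red and 50.9 mm for blue. That agrees with 50 mm to within what the camera can resolve, and all three stopped at nearly the same place.
- **Bystanders:** Nothing changed in the picture to the left of the bank. The bottle and vial are on the other side, near the arm, and I only judged those by eye.
- **A disagreement:** The shut fingertips ended about 20 mm above where the tool point should be. My first approach to red therefore passed over its handle without touching, and I went lower before pushing.

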